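# Set up a covered dish for its catalogue photo

## Task

Get this piece ready for its catalogue photo: push the white covered dish across the table, sliding it and not lifting or tipping it, until its whole foot stands inside the square of four black tape corners. Also take the grey test board off its sloping wooden rest and stand it by itself, upright on a long thin edge, wholly inside the narrow taped rectangle. Leave the other things on the table where they are, and let go of everything at the end.

Things in the scene. Friction and masses are not known exactly. Their poses are not given: they have to be found in the camera images.
- dish: round white porcelain dish with a low domed cover and knob, all one piece, about 0.7 kg. Foot 110 mm across; widest (150 mm) from 40 to 62 mm above the table, where it is pushed; the cover narrows to 80 mm across at 85 mm height; the 30 mm knob ends 107 mm up. Origin: centre of the underside of the foot, z up; round, so its yaw is of no account.
- square: square marked on the table top by four flat L-shaped pieces of black tape (no height). Its inner edges are 160 mm apart both ways. Origin: its centre, at table height; x and y run along its sides, z up.
- board: flat grey test board, 150 x 120 x 20 mm, 0.25 kg, four white to black patches on each face. Axes: x through the thickness, y along the 150 mm length, z along the 120 mm height. Origin: centre of the long thin edge that is down at the start. It starts leaning back 45 degrees on the rest, its z axis pointing up the slope; its upper 55 mm stick out past the rest, with room for a finger behind.
- board_center (a point): centre of the board (60 mm along board z from its origin), axes as the board
- board_end_a (a point): middle of the board's thin end at board +y, 75 mm from the centre
- board_end_b (a point): middle of the board's thin end at board -y, 75 mm from the centre
- rest: fixed wooden slope that holds the board at 45 degrees, 130 mm wide, on a 110 x 130 x 10 mm foot. Its low side with a lip is at its own +x, its high side at its own -x, towards the robot. Origin: on the table, straight below the board's lower edge, which rests at 45 mm height. The slope reaches 65 mm up the board's back.
- strip: narrow rectangle marked on the table top by four flat L-shaped pieces of black tape (no height). Its inner edges are 70 mm apart along its own x and 200 mm apart along its own y. Origin: its centre, at table height, z up.
- candlestick: bystander, loose: turned brass candlestick, foot 90 mm across, 170 mm tall. Origin: centre of its underside.
- figurine: bystander, loose: small porcelain figurine of a lady in a brown dress on a 60 mm round base, 117 mm tall. Origin: centre of its underside.
- tape_roll: bystander, loose: roll of brown parcel tape lying flat, 104 mm across, 48 mm high, with a 76 mm hole. Origin: centre of its underside.
- pen_pot: bystander, loose: dark steel pen pot with three pens, 72 mm across, 90 mm high (140 mm with the pens). Origin: centre of its underside.
- tape_measure: bystander, loose: boxy tape measure, 65 x 38 x 62 mm high. Origin: centre of its underside.
There are look-alikes about, which are no part of the job. Leave any orange look-alike of the board alone.

How it is judged (in metres and radians):
At the end, for the whole second after the job is handed in: The dish stands flat on the table, its whole foot inside the taped square (centre within 26 mm of the square's centre along each side); the board stands free on the table on a long thin edge, upright within 0.08 rad, inside the taped rectangle (1 mm over is allowed); both are at rest (x of dish in the frame of square between -0.026 and 0.026 m and y of dish in the frame of square between -0.026 and 0.026 m and height (world z) of dish below 0.006 m and angle between dish's own z axis and vertical below 0.08 rad and linear speed of each of dish, board below 0.02 m/s and x of board_end_a in the frame of strip between -0.026 and 0.026 m and y of board_end_a in the frame of strip between -0.101 and 0.101 m and x of board_end_b in the frame of strip between -0.026 and 0.026 m and y of board_end_b in the frame of strip between -0.101 and 0.101 m and (angle between board's own z axis and vertical below 0.08 rad or angle between board's own z axis and vertical above 3.06 rad) and height (world z) of board_center between 0.054 and 0.066 m and angular speed of board below 0.3 rad/s); the robot touches nothing.
It fails at once if the dish is lifted or tipped (its underside's centre 15 mm above the table, or a tilt of 0.3 rad) (height (world z) of dish above 0.015 m or angle between dish's own z axis and vertical above 0.3 rad).
It fails at once if another thing is moved by more than 30 mm or knocked over (distance of any of candlestick, figurine, tape_roll, pen_pot, tape_measure from where it was at the start of the episode above 0.03 m or angle between any of candlestick, figurine, tape_roll, pen_pot, tape_measure's own z axis and vertical above 0.5 rad).
It also fails if it takes over 54 s, if anything falls off the work surface, if the arm or the gripper's body presses on something with over 40 N, if the wrist force passes 120 N, or if a joint passes its speed limit or range.

## Robot

A 6-joint arm with a two-finger parallel gripper is mounted at the origin on the work surface. World frame = base frame: x ahead of the robot, y to its left, z up, the work surface at z = 0. Lengths are in m, angles in degrees, forces in N, time in s.
With the tool pointing down it reaches from about 0.375 to 0.75 m from the base axis. Payload 9 kg.
Tool frame: the origin (TCP) lies midway between the tips of the shut fingers; the grasp point (between the pads) lies ctrl.grasp_offset behind it (ctrl.grasp_offset is the distance from the TCP to the grasp point, in m); z points along the fingers, y is the line along which they close (so a half turn about z gives the same grasp; the last joint's range is limited). The gripper opens to 85 mm and grips with 20 to 120 N. Pads are 22 mm wide; open, the fingers measure 114 mm over their backs; the gripper's body (76 mm by 85 mm) begins 54 mm behind the grasp point. The pads swing forward as they close: fully open they stand 13 mm farther back than shut.
Start: joints at [-85.354, 5.964, 5.575, 89.605, 0, 77.527], TCP at [0.177, -0.573, 0.231] pointing down, gripper open.
Joint ranges: [-171.21, 171.21], [-48.23, 106.86], [-62.78, 66.21], [-105.2, 120.99], [-86.42, 89.51], [-180, 180]. Speed limits (degrees/s): [127.2, 127.2, 147.25, 180, 180, 180].

## Interface

Orientations are given as [roll, pitch, yaw] about the fixed x, y, z axes, in that order (R = Rz(yaw) Ry(pitch) Rx(roll)).
In Python, from rig import ctrl, fingers, kinematics, cams, finder gives the robot as it stands. Calls block until the motion is done:
- ctrl.reach(position, orientation): joint-space move of the TCP to a pose.
- ctrl.line_to(position, vel=0.15, rotation=None): straight line of the TCP; rotation=None keeps the orientation; vel is the mean speed in m/s.
- ctrl.move_joints(angles): joint-space move.
- fingers.move_gripper(opening, strength=None): finger opening in m; strength is the grip in N (None keeps the last); returns when the fingers have stopped.
- ctrl.hold(seconds).
- kinematics.ik(position, orientation): joint angles nearest the present ones, or None.
- ctrl.sense(): the state.
- cams.get_image(name): name is "side" or "top" or "wrist"; returns a dict with "pixels" (400x640x3 uint8, red, green, blue), "K" (3x3 intrinsics, pixels), "k1" (the pictures are not rectified: a ray, as slopes to the right and down, at radius r is drawn at 1 + k1 r^2 times it, then the intrinsics apply), "rvec" (rotation vector, rad) and "tvec" (3), from world to camera coordinates, as OpenCV has them; the wrist camera has in their place "tool_from_camera" (4x4, takes a point from camera to tool coordinates, whose origin is the TCP and whose axes are the flange's). Camera axes: x right, y down, z forward; pixel columns grow to the right and rows downward; lengths in m; the calibration is good to about 2 mm. A picture is of the moment at which its call begins: read the wrist's pose just before it. There is no depth.
A pose or a line that the arm cannot do raises ctrl.PlanningError and nothing moves.
- ctrl.close_job(): hands the job in; it is judged then, once.
Trained networks look in a picture, given as the dict that the camera call returned (one of the last four; its "shot" number tells which), for a name from the list of things; names that differ only in an ending like _2 or _b are one class to them, and where a whole thing is asked for, a point or a joint stands for the part that bears it (a point fixed in the world has none). Each returns a list of dicts, best first, with "conf" (0 to 1); they miss things now and then, are a little off and sometimes report something else, mostly with a low value. They report only what shows in the picture. A call takes as long as a camera call. They do not tell look-alikes from the thing itself.
- finder.spot_in(picture, name): "location" ([row, column] in pixels, amid what is visible of it).
- finder.place_of(picture, name): "location" ([row, column] in pixels: a listed point, or the origin of a listed thing).
The state is a dict: "clock": time; "joint_pos": joint angles; "qd": joint speeds; "joint_efforts": joint torques, N m; "tool_pos": TCP position; "tool_rot": TCP orientation; "ft_force": force on the tool from outside, world axes, zero at the start; "torque": the same for the moment, N m; "grip_width": finger opening in m; "grasp_force": force on a finger pad.
Only numpy, scipy, OpenCV 4.12 (cv2) and the standard library are available. Lean on these libraries where they do the work, as an engineer would, in place of code of your own. Each camera call takes 0.05 s, during which the arm holds its last target. There are 200 camera calls.

## Working session

There is one attempt and no reset: what is moved stays moved. The work goes in short steps, each a Python script; the robot and the scene stay as the last script left them, time stands still between calls to the robot, and variables do not carry over. Pictures are saved under pics/ and viewed, at most 10 in all, crops included, and the job is handed in when it is done.

```bash
ls; mkdir -p pics; cat > h.py <<'E'
import numpy as np, cv2
from rig import ctrl, fingers, kinematics, cams, finder
from scipy.spatial.transform import Rotation as Rn
def ray(p,rc,pose=None):
    K=np.array(p["K"]);d=np.array([p["k1"],0,0,0,0],float)
    u=cv2.undistortPoints(np.array([[[rc[1],rc[0]]]],float),K,d)[0,0]
    v=np.array([u[0],u[1],1.])
    if "rvec" in p:
        R=cv2.Rodrigues(np.array(p["rvec"],float))[0];t=np.array(p["tvec"],float).ravel()
        return -R.T@t, R.T@v
    M=pose@np.array(p["tool_from_camera"]); return M[:3,3],M[:3,:3]@v
def onz(p,rc,z,pose=None):
    o,v=ray(p,rc,pose); return o+v*(z-o[2])/v[2]
def proj(p,X,pose=None):
    X=np.atleast_2d(np.array(X,float))
    if "rvec" in p: r,t=np.array(p["rvec"],float),np.array(p["tvec"],float)
    else:
        M=np.linalg.inv(pose@np.array(p["tool_from_camera"]));r=cv2.Rodrigues(M[:3,:3])[0];t=M[:3,3]
    return cv2.projectPoints(X,r,t,np.array(p["K"]),np.array([p["k1"],0,0,0,0],float))[0][:,0,::-1]
def pose():
    s=ctrl.sense();M=np.eye(4);M[:3,3]=s["tool_pos"];M[:3,:3]=Rn.from_euler('xyz',s["tool_rot"],degrees=True).as_matrix();return M
def tri(p,a,q,b):
    o1,v1=ray(p,a);o2,v2=ray(q,b);s=np.linalg.lstsq(np.c_[v1,-v2],o2-o1,rcond=None)[0]
    A=o1+v1*s[0];B=o2+v2*s[1];return (A+B)/2,np.linalg.norm(A-B)
def save(p,n): cv2.imwrite(f"pics/{n}.png",p["pixels"][:,:,::-1])
E
cat > a.py <<'E'
from h import *
np.set_printoptions(precision=4,suppress=True)
t=cams.get_image("top");s=cams.get_image("side");save(t,"top0");save(s,"side0")
print(ctrl.sense(),ctrl.grasp_offset)
Z=dict(board_center=.087,rest=0)
for n in "dish square board board_center board_end_a board_end_b rest strip candlestick figurine tape_roll pen_pot tape_measure".split():
    a=finder.place_of(t,n);b=finder.place_of(s,n)
    print(n,[(np.round(d["location"]),round(d["conf"],2),onz(t,d["location"],0)[:2]) for d in a[:3]],[(np.round(d["location"]),round(d["conf"],2),onz(s,d["location"],0)[:2]) for d in b[:3]])
    if a and b: print("   tri",tri(t,a[0]["location"],s,b[0]["location"]))
E
python3 a.py
```

```text
pics
{'clock': 0.1, 'joint_pos': array([-85.3537,   5.9962,   5.5319,  89.6059,   0.0011,  77.5259]), 'qd': array([ 0.0393,  0.0473,  0.2006, -0.1982, -0.0767, -0.0194]), 'joint_efforts': array([  0.0075, -55.8208,  50.4718,   0.0128,  -0.0001,  -0.    ]), 'tool_pos': array([ 0.1766, -0.5731,  0.2306]), 'tool_rot': array([-179.9317,   -0.0163,   17.1205]), 'ft_force': array([-0.3474, -0.1757,  0.1625]), 'torque': array([-0.0112,  0.0008,  0.0208]), 'grasp_force': 0.0, 'grip_width': 0.08521809794984071} 0.0187
dish [(array([211., 457.]), 0.89, array([ 0.4826, -0.3099]))] [(array([222., 226.]), 0.56, array([0.6629, 0.1943]))]
   tri (array([ 0.5569, -0.0341,  0.0703]), np.float64(0.5215767835643378))
square [] []
board [(array([154., 215.]), 0.9, array([0.6402, 0.3219])), (array([315., 196.]), 0.78, array([0.2257, 0.3575]))] [(array([372., 315.]), 0.88, array([0.2287, 0.355 ])), (array([246., 195.]), 0.86, array([0.6566, 0.3001]))]
   tri (array([ 0.4623,  0.3126, -0.0813]), np.float64(0.38853546180826803))
board_center [(array([166., 211.]), 0.87, array([0.6095, 0.3312])), (array([293
[... 1664 characters left out ...]
0.0062]), np.float64(0.00922113334573607))
tape_roll [(array([257., 374.]), 0.79, array([ 0.3661, -0.0894]))] [(array([218., 390.]), 0.79, array([ 0.365 , -0.0871]))]
   tri (array([ 0.3663, -0.0897, -0.0028]), np.float64(0.00022940152495302908))
pen_pot [(array([127., 282.]), 0.73, array([0.7135, 0.144 ]))] [(array([202., 229.]), 0.85, array([0.7116, 0.1413])), (array([165., 262.]), 0.5, array([ 0.7583, -0.0236]))]
   tri (array([0.7116, 0.143 , 0.0018]), np.float64(0.0029839446782960713))
tape_measure [(array([113., 345.]), 0.6, array([ 0.7519, -0.0237]))] [(array([167., 263.]), 0.93, array([ 0.7497, -0.0179]))]
   tri (array([ 0.7553, -0.0238, -0.0068]), np.float64(0.0015222358277185038))
```

View pics/top0.png

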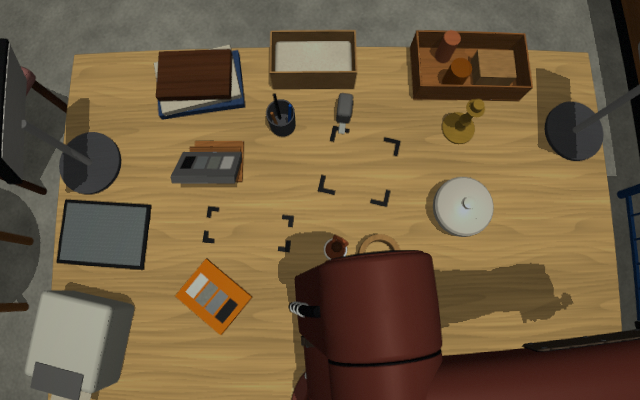

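View pics/side0.png

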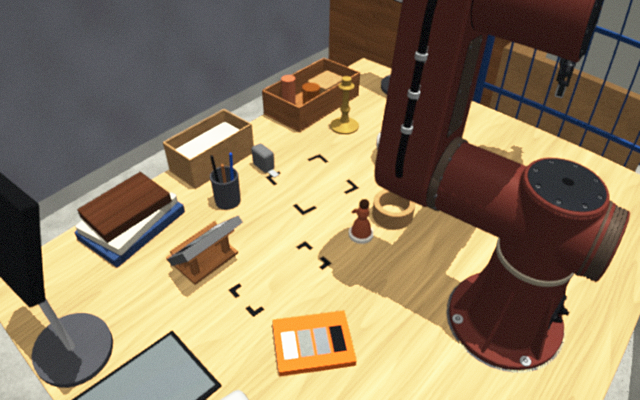

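The top view shows the dish at (row 207, col 463), the square's corners around (171, 360), the strip around (229, 248) and the grey board on its rest at (166, 207). The side view agrees, with the dish hidden behind the arm. The orange board at (296, 213) is the decoy. Next I'll fit the tapes and the dish.

```bash
cat > b.py <<'E'
from h import *
from scipy.optimize import least_squares
np.set_printoptions(precision=4,suppress=True)
t=cams.get_image("top");im=t["pixels"].astype(int)
m=(im.max(2)<60).astype(np.uint8)
n,l,st,c=cv2.connectedComponentsWithStats(m)
def L(boxes):
    P=[]
    for r0,r1,c0,c1 in boxes:
        rr,cc=np.nonzero(m[r0:r1,c0:c1]);P+=[onz(t,(r+r0,k+c0),0)[:2] for r,k in zip(rr,cc)]
        print(len(rr),rr.min()+r0,rr.max()+r0,cc.min()+c0,cc.max()+c0)
    r=cv2.minAreaRect(np.array(P,np.float32));print("rect",r)
L([(125,142,328,338),(134,158,380,404),(172,198,314,338),(186,210,366,394)])
L([(203,220,203,222),(228,246,200,218),(212,228,278,297),(236,255,274,293)])
# dish: white blob
w=((im.min(2)>110)&(im.max(2)-im.min(2)<40)).astype(np.uint8)[170:245,425:505]
n,l,st,c=cv2.connectedComponentsWithStats(w);k=1+np.argmax(st[1:,4]);print(st[k])
cn=max(cv2.findContours((l==k).astype(np.uint8),0,1)[0],key=len);cn=cv2.convexHull(cn)[:,0]+[425,170]
el=cv2.fitEllipse(cn.astype(np.float32));print(el,onz(t,el[0][::-1],.051),"finder",onz(t,finder.place_of(t,"dish")[0]["location"],0))
a=np.linspace(0,2*np.pi,60)
for z,r in((.04,.075),(.062,.075)):pass
def sil(x): 
    P=np.vstack([proj(t,np.c_[x[0]+.075*np.cos(a),x[1]+.075*np.sin(a),0*a+z]) for z in(.04,.062)])
    return cv2.fitEllipse(cv2.convexHull(P[:,::-1].astype(np.float32)))
f=least_squares(lambda x:np.array(sil(x)[0])-el[0],[.48,-.31],diff_step=1e-2);print("dish",f.x,sil(f.x))
b=cv2.resize(t["pixels"][110:275,160:420],None,fx=3,fy=3,interpolation=cv2.INTER_CUBIC);cv2.imwrite("pics/crop0.png",b[:,:,::-1])
E
python3 b.py
```

```text
64 126 140 330 337
101 138 155 384 399
112 175 194 318 334
106 190 205 370 389
rect ((0.6066185832023621, -0.057896971702575684), (0.18218591809272766, 0.18231450021266937), 76.19074249267578)
64 207 217 207 218
77 231 242 203 213
68 215 226 282 292
83 240 251 278 290
rect ((0.4418585002422333, 0.23037350177764893), (0.22319166362285614, 0.0922093391418457), 82.91938781738281)
[  12    7   56   59 2549]
((464.59039306640625, 206.05520629882812), (55.275245666503906, 58.73027420043945), 157.09141540527344) [ 0.4856 -0.3144  0.051 ] finder [ 0.481  -0.3111  0.    ]
dish [ 0.4861 -0.3142] ((464.59039306640625, 206.05520629882812), (60.17350387573242, 61.5174674987793), 119.98036193847656)
```

View pics/crop0.png

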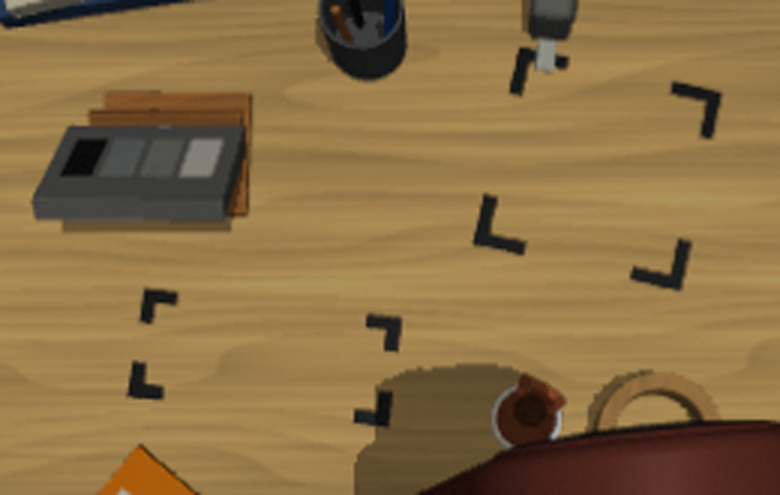

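The square is centred at (0.607, -0.058) with yaw -14°, the strip at (0.442, 0.230) with yaw -7°, and the dish at about (0.485, -0.313). I'll push the dish now with the open fingers, so it has two contact points.

```bash
cat > c.py <<'E'
from h import *
np.set_printoptions(precision=3,suppress=True)
print(np.array(cams.get_image("wrist")["tool_from_camera"]))
D=np.array([.485,-.313]);T=np.array([.604,-.0585]);u=(T-D)/np.linalg.norm(T-D)
yaw=np.degrees(np.arctan2(u[1],u[0]))
s=D-u*.125;z=.033
c=[]
for y in(yaw,yaw-180):
    j=kinematics.ik([*s,.16],[180,0,y]);c.append((np.inf if j is None else np.abs(j-ctrl.sense()["joint_pos"]).max(),y));print(y,j)
y=min(c)[1]
ctrl.reach([*s,.16],[180,0,y])
ctrl.line_to([*s,z],vel=.12)
ctrl.line_to([*(D-u*.075),z],vel=.06);print(ctrl.sense()["ft_force"])
ctrl.line_to([*(T-u*.10),z],vel=.07);print(ctrl.sense()["ft_force"],ctrl.sense()["clock"])
t=cams.get_image("top");save(t,"top1")
d=finder.place_of(t,"dish");print([(x["conf"],onz(t,x["location"],0)) for x in d], ctrl.sense()["tool_pos"],u,y)
E
python3 c.py
```

```text
[[ 0.001 -0.954 -0.301  0.076]
 [ 1.     0.001  0.001 -0.001]
 [-0.    -0.301  0.954 -0.143]
 [ 0.     0.     0.     1.   ]]
64.93998531118423 [-56.941   7.038  -0.681  82.28    0.     58.119]
-115.06001468881577 [ -56.941    7.038   -0.681   82.28     0.    -121.881]
[ 0.214 -0.617 -0.646]
[-1.555 -2.359 -1.29 ] 8.7083
[(0.95, array([ 0.601, -0.086,  0.   ]))] [ 0.562 -0.149  0.033] [0.424 0.906] 64.93998531118423
```

View pics/top1.png

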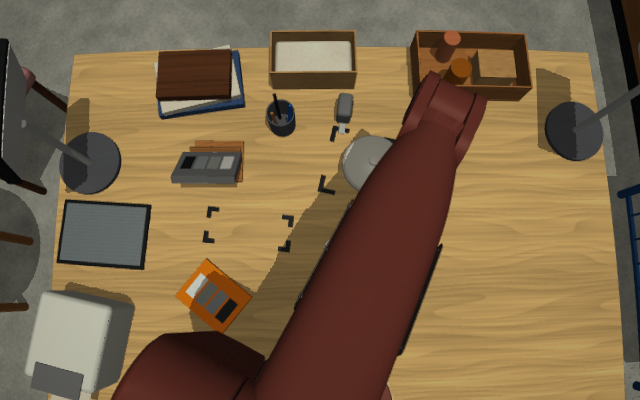

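The dish is moving along the line: its left rim is at col ~342, half covered by the arm. I'll finish the push, back off, rise and measure it again.

```bash
cat > d.py <<'E'
from h import *
np.set_printoptions(precision=4,suppress=True)
T=np.array([.606,-.0575]);u=np.array([.424,.906]);z=.033
ctrl.line_to([*(T-u*.0745),z],vel=.06);print(ctrl.sense()["ft_force"])
ctrl.line_to([*(T-u*.11),z],vel=.12)
ctrl.line_to([*(T-u*.11),.2],vel=.2)
# wrist look at the board and rest from above
j=kinematics.ik([.50,.30,.30],[180,0,0]);j2=kinematics.ik([.50,.30,.30],[180,0,180]);print(j,j2)
ctrl.reach([.50,.30,.30],[180,0,0])
t=cams.get_image("top");s=cams.get_image("side");P=pose();w=cams.get_image("wrist");save(w,"w0");save(t,"top2");save(s,"side2")
S=np.array([.6066,-.0579])
for p,n in((t,"top"),(s,"side")):
    for x in finder.place_of(p,"dish"): print(n,x["conf"],onz(p,x["location"],0))
print(ctrl.sense()["clock"])
for n in("board","board_center","board_end_a","rest"):
    for x in finder.place_of(w,n)[:3]: print(n,np.round(x["location"]),round(x["conf"],2),onz(w,x["location"],{"board":.045,"rest":0}.get(n,.0874),P))
np.savez("w0.npz",P=P,K=w["K"],k1=w["k1"],T=w["tool_from_camera"])
E
python3 d.py
```

```text
[ 0.966  -0.4363 -0.4901]
[  18.1218    4.6149   11.3441   96.7292    0.     -161.8782] [18.1218  4.6149 11.3441 96.7292  0.     18.1218]
top 0.96 [ 0.6029 -0.0562  0.    ]
top 0.61 [0.6453 0.32   0.    ]
side 0.61 [ 0.6093 -0.0715  0.    ]
14.7
board [327. 289.] 0.97 [0.2559 0.348  0.045 ]
board [ 48. 305.] 0.69 [0.6241 0.3189 0.045 ]
board_center [ 87. 304.] 0.84 [0.5815 0.3189 0.0874]
board_center [303. 312.] 0.69 [0.3269 0.3129 0.0874]
board_end_a [277. 276.] 0.69 [0.3636 0.3558 0.0874]
board_end_a [328. 349.] 0.68 [0.2886 0.2656 0.0874]
board_end_a [ 92. 378.] 0.65 [0.5774 0.243  0.0874]
rest [ 55. 314.] 0.65 [0.6208 0.3098 0.    ]
```

View pics/w0.png

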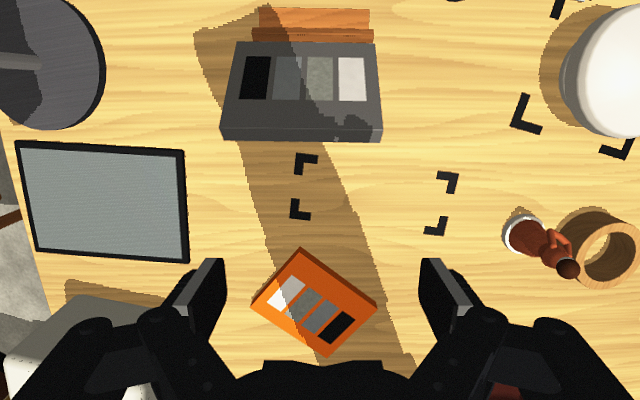

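View pics/side2.png

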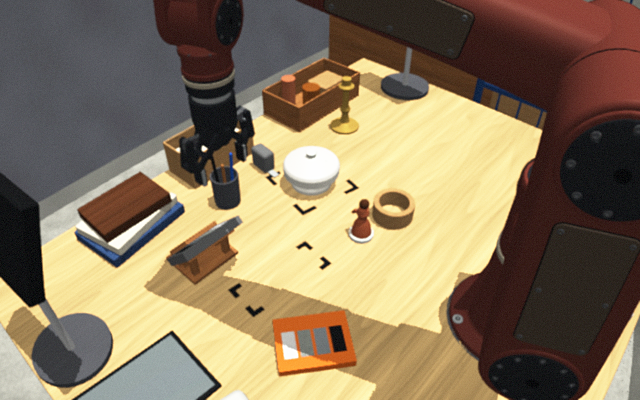

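The dish stands inside the square in both views. In the wrist view the board's face runs from (42, 238)/(44, 376) to (129, 222)/(132, 382), with the upper thin edge just below that. I'll fit the board's pose to those corners in both cameras.

```bash
cat > e.py <<'E'
from h import *
from scipy.optimize import least_squares
np.set_printoptions(precision=4,suppress=True)
t=cams.get_image("top");P=pose();w=cams.get_image("wrist")
for p,n,b in((w,"w",(25,155,205,400)),(t,"t",(140,192,160,255))):
    im=p["pixels"].astype(int);sub=im[b[0]:b[1],b[2]:b[3]]
    m=((sub.max(2)-sub.min(2)<22)&(sub.max(2)<140)).astype(np.uint8)
    m=cv2.morphologyEx(m,cv2.MORPH_CLOSE,np.ones((9,9)));m=cv2.morphologyEx(m,cv2.MORPH_OPEN,np.ones((7,7)))
    n_,l,st,c=cv2.connectedComponentsWithStats(m);k=1+np.argmax(st[1:,4])
    h=cv2.convexHull(max(cv2.findContours((l==k).astype(np.uint8),0,1)[0],key=len))
    print(n,cv2.approxPolyDP(h,2,True)[:,0][:,::-1]+[b[0],b[2]])
def model(x,y,psi):
    R=Rn.from_euler('z',psi).as_matrix();s=.5**.5;z=R@[-s,0,s];n=R@[s,0,s];Y=R@[0,1,0];O=np.array([x,y,.045])
    return lambda q:O+z*q[0]+n*q[1]+Y*q[2]
A=[((42,238),(0,.01,.075)),((44,376),(0,.01,-.075)),((138,219),(.12,-.01,.075)),((142,382),(.12,-.01,-.075))]
B=[((152.3,183.3),(0,.01,.075)),((152,241.7),(0,.01,-.075)),((182.7,171.5),(.12,-.01,.075)),((183,234),(.12,-.01,-.075))]
def res(v,w1=1,w2=1):
    f=model(*v);return np.r_[w1*(proj(w,[f(q) for _,q in A],P)-[a for a,_ in A]).ravel(),w2*1.5*(proj(t,[f(q) for _,q in B])-[a for a,_ in B]).ravel()]
for a,b in((1,1),(1,0),(0,1)):
    r=least_squares(res,[.62,.31,0],args=(a,b));print(r.x[:2],np.degrees(r.x[2]),r.fun)
E
python3 e.py
```

```text
w [[ 44 374]
 [125 382]
 [141 379]
 [139 224]
 [122 220]
 [ 42 237]]
t [[140 160]
 [140 184]
 [152 240]
 [181 235]
 [182 170]
 [172 160]]
[0.6237 0.3176] -1.5268266122975116 [-3.1468 -0.9955 -1.4558 -0.3869  1.0403  4.1197  1.1311 -2.2166 -0.9089
 -0.9681  0.4115 -0.5245  1.254  -0.4862  2.0724  0.7609]
[0.6233 0.3178] -1.5792406372062135 [-2.7696 -1.0975 -0.9472 -0.5329  1.4374  3.9195  1.6678 -2.4809 -0.
 -0.      0.     -0.      0.     -0.      0.      0.    ]
[0.625  0.3173] -1.360188261187954 [-0.     -0.     -0.     -0.     -0.      0.     -0.     -0.     -1.5059
 -0.7892 -0.4388 -0.3461  0.6014 -0.1141  1.1405  1.1381]
```

```bash
cat > f.py <<'E'
from h import *
import sys
np.set_printoptions(precision=3,suppress=True)
O=np.array([.624,.3175,.045]);psi=-1.5;s=.5**.5;go=ctrl.grasp_offset
R=Rn.from_euler('z',psi,degrees=True);z=R.apply([-s,0,s]);n=R.apply([s,0,s])
def eul(y,zt): return Rn.from_matrix(np.c_[np.cross(y,zt),y,zt]).as_euler('xyz',degrees=True)
tcp=O+z*(.095-go);pre=tcp+z*.09
best=None;q0=ctrl.sense()["joint_pos"]
for sg in(1,-1):
    e=eul(sg*n,-z);js=Rn.from_euler('z',-7.1,degrees=True).apply([1,0,0]);ed=eul(sg*js,np.array([0,0,-1.]))
    L=[kinematics.ik(p,o) for p,o in((pre,e),(tcp,e),([.442,.2305,.25],ed),([.442,.2305,.07],ed))];print(sg,e,ed,*L,sep="\n")
    if all(x is not None for x in L):
        c=np.abs(L[0]-q0).max()+np.abs(L[2]-L[0]).max()
        if best is None or c<best[0]: best=(c,e,ed)
if best is None: sys.exit("none")
_,e,ed=best;np.savez("plan.npz",e=e,ed=ed,z=z)
print(tcp,pre)
fingers.move_gripper(.07)
ctrl.reach(pre,e);ctrl.line_to(tcp,vel=.1);print(ctrl.sense()["ft_force"])
fingers.move_gripper(.0,strength=50);S=ctrl.sense();print(S["grip_width"],S["grasp_force"],S["ft_force"],S["clock"])
im=cams.get_image("side");save(im,"side3")
ctrl.line_to(pre,vel=.08);S=ctrl.sense();print(S["grip_width"],S["grasp_force"],S["ft_force"],S["clock"])
im=cams.get_image("side");cv2.imwrite("pics/side4.png",cv2.resize(im["pixels"][100:330,80:400],None,fx=2,fy=2)[:,:,::-1])
E
python3 f.py
```

```text
1
[135.    0.   88.5]
[180.    0.   82.9]
[ 30.943 -40.552 -52.49   37.9   -22.292 114.203]
[ 26.763 -26.388 -50.214  24.801 -19.562 110.814]
[ 12.473 -11.49   -9.42   92.07    0.    109.573]
[ 12.473 -10.015 -26.891  73.124   0.    109.573]
-1
[-135.     0.   -91.5]
[-180.     0.   -97.1]
[ 30.943 -40.552 -52.49   37.9   -22.292 -65.797]
[ 26.763 -26.388 -50.214  24.801 -19.562 -69.186]
[ 12.473 -11.49   -9.42   92.07    0.    -70.427]
[ 12.473 -10.015 -26.891  73.124   0.    -70.427]
[0.57  0.319 0.099] [0.506 0.321 0.163]
[-0.27  -0.2    0.659]
0.019353372640038988 48.75778019428253 [-6.255 -0.221  3.731] 18.3417
0.019251582985919932 49.14812922477722 [-0.304 -0.348 -2.95 ] 19.6667
```

```bash
cat > g.py <<'E'
from h import *
np.set_printoptions(precision=3,suppress=True)
d=np.load("plan.npz");ed=d["ed"];x,y=.442,.2305
ctrl.line_to([.46,.30,.23],vel=.15)
ctrl.reach([x,y,.17],ed);ctrl.line_to([x,y,.09],vel=.1)
ctrl.hold(.2);f0=ctrl.sense()["ft_force"];print(f0)
t=cams.get_image("side");cv2.imwrite("pics/side5.png",cv2.resize(t["pixels"][130:360,130:450],None,fx=2,fy=2)[:,:,::-1])
z=.09
while z>.068:
    z-=.0015;ctrl.line_to([x,y,z],vel=.03);S=ctrl.sense();df=S["ft_force"]-f0
    if df[2]>4: break
print(z,df,S["grip_width"],S["clock"])
E
python3 g.py
```

```text
Traceback (most recent call last):
  File "g.py", line 4, in <module>
    ctrl.line_to([.46,.30,.23],vel=.15)
    ~~~~~~~~~~~~^^^^^^^^^^^^^^^^^^^^^^^
rig.PlanningError: the arm cannot follow that straight line within its joint ranges
```

```bash
python3 - <<'E'
s=open('g.py').read()
s=s.replace("ctrl.line_to([.46,.30,.23],vel=.15)\nctrl.reach([x,y,.17],ed)","ctrl.line_to([x,y,.2],vel=.06,rotation=ed)")
open('g.py','w').write(s)
E
python3 g.py
```

```text
[ 0.219 -0.008 -3.195]
0.07649999999999998 [-0.504  1.854  4.055] 0.019679046385379238 25.5667
```

View pics/side5.png

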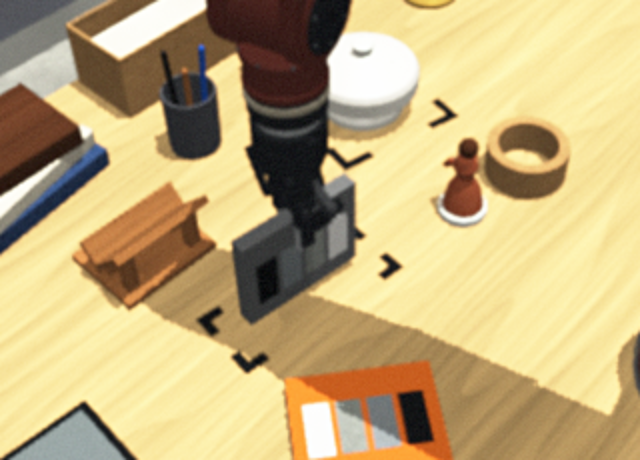

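The board is held upright over the strip, and it touched the table at TCP z = 0.0765, against 0.0763 expected. I'll release it, rise and check.

```bash
cat > i.py <<'E'
from h import *
np.set_printoptions(precision=4,suppress=True)
x,y=.442,.2305
fingers.move_gripper(.07,strength=20);ctrl.hold(.3)
ctrl.line_to([x,y,.26],vel=.12)
j=ctrl.sense()["joint_pos"].copy();j[0]=-75;ctrl.move_joints(j)
t=cams.get_image("top");s=cams.get_image("side");save(t,"top6")
T,S=t["pixels"],s["pixels"]
cv2.imwrite("pics/fin.png",np.vstack([cv2.resize(T[110:260,160:420],(640,369)),cv2.resize(S[130:330,180:440],(640,230))[:,:]])[:,:,::-1])
for n in("board_center","board_end_a","dish"):
  a=finder.place_of(t,n);b=finder.place_of(s,n)
  for p in a:
    for q in b:
      X,e=tri(t,p["location"],s,q["location"])
      if e<.02: print(n,X,e,p["conf"],q["conf"])
def loc(X,c,yaw): return Rn.from_euler('z',-yaw,degrees=True).apply(np.array(X)-np.r_[c,0])
for p in finder.place_of(t,"dish")[:1]: print("dish",loc(onz(t,p["location"],0),[.6066,-.0579],-14))
print(ctrl.sense()["clock"])
E
python3 i.py
```

```text
board_center [ 0.2768  0.3149 -0.0037] 0.004920277653949679 0.97 0.93
board_center [0.4559 0.2231 0.0495] 0.00015072792881857733 0.58 0.89
board_end_a [0.3089 0.2965 0.2676] 0.009170486539390572 0.95 0.83
board_end_a [0.3198 0.369  0.0057] 0.0004389383949662912 0.95 0.71
board_end_a [0.436  0.1566 0.0637] 0.006557137957199171 0.76 0.83
board_end_a [ 0.5065  0.2036 -0.4106] 0.00746449992127697 0.76 0.71
board_end_a [0.454  0.3075 0.0536] 0.008797941033471363 0.59 0.92
board_end_a [ 0.6713 -0.0906 -0.3013] 0.018656746052730967 0.19 0.83
board_end_a [ 0.9806 -0.1974 -1.4377] 0.002787971976530789 0.19 0.71
dish [ 0.6113 -0.0653 -0.0221] 0.016195264522515355 0.71 0.7
dish [0.0059 0.0003 0.    ]
30.9833
```

View pics/fin.png

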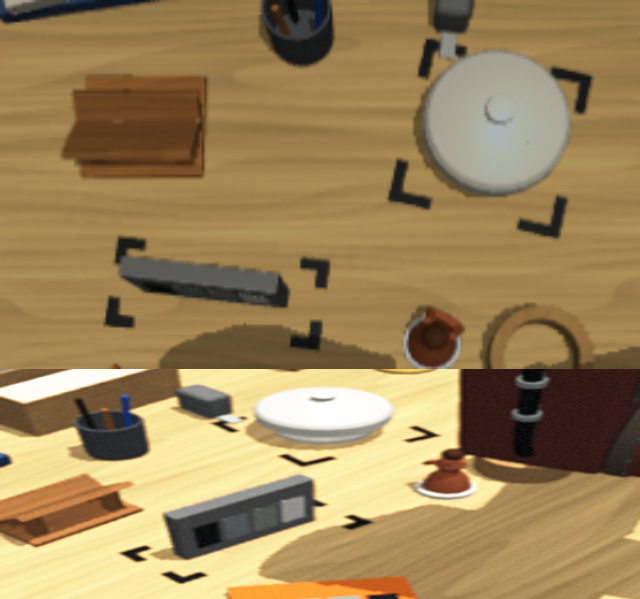

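The top view shows the board standing upright inside the strip, with its ends at about (0.436, 0.157) and (0.454, 0.308). The dish is within about 6 mm of the square's centre, and nothing else has moved.

```bash
python3 -c "
from rig import ctrl
print(ctrl.close_job())"
```

```text
the job is handed in; nothing more can be done
None
```

The job is handed in at about 31 s: by the last camera check the dish was within about 6 mm of the square's centre, the board stood upright and free inside the strip, the other things looked unmoved, and the gripper was clear; no verdict was returned.

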